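# Pin the hinged loaf mould shut

## Robot

A 6-joint arm with a two-finger parallel gripper is mounted at the origin on a cart in front of the work surface, level with it; the furniture and walls round the work are solid. World frame = base frame: x ahead of the robot, y to its left, z up, the work surface at z = 0. Lengths are in mm, angles in rad, forces in N, time in s.
With the tool pointing down it reaches from about 350 to 975 mm from the base axis. Payload 7.1 kg.
Tool frame: the origin (TCP) lies on the front face of the gripper's body, between the roots of the fingers; the fingertips stand 80 mm ahead of it and the grasp point (between the pads) lies 61 mm ahead of it (env.tips_ahead is the distance from the TCP to the fingertips, in mm); z points along the fingers, y is the direction in which the jaws open and shut (so a half turn about z gives the same grasp; the last joint's range is limited). The gripper opens to 88 mm and grips with 3 to 60 N. Pads are 20 mm wide; open, the fingers measure 115 mm over their backs; the gripper's body (75 mm by 178 mm) begins 61 mm behind the grasp point.
Start: joints at [-1.181, 0.423, 1.63, -0, 1.089, -0.019], TCP at [248.458, -573.475, 302.675] pointing down, gripper open.
Joint ranges: [-3, 3], [-0.9, 2.11], [0.09, 2.58], [-1.31, 4.45], [0.11, 2.69], [-2.54, 2.54]. Speed limits (rad/s): [2.39, 2.39, 3.01, 3.14, 3.14, 3.14].

## Interface

Orientations are given as a unit quaternion [x, y, z, w].
In Python, from station import env, set_gripper, viewer, workorder gives the robot as it stands. Calls block until the motion is done:
- env.reach(position, orientation): joint-space move of the TCP to a pose.
- env.move_l(position, rot=None, rate=150, f_stop=None): straight line of the TCP; rot=None keeps the orientation; rate is the mean speed in mm/s. With f_stop (N) it stops when the force on the tool has changed by that much, and returns True; else False.
- env.move_joints(angles): joint-space move.
- set_gripper(opening): finger opening in mm; the grip force is fixed at half the most; returns when the fingers have stopped.
- env.hold(seconds).
- env.ik(position, orientation): joint angles nearest the present ones, or None.
- env.read_state(): the state.
- viewer.camera(name): name is "scene" or "top" or "wrist"; returns the picture (400x640x3 uint8, blue, green, red); there is no depth.
- viewer.camera_params(name): a dict with "fx", "fy", "cx", "cy" (pixels), "pose" (4x4, takes a point from camera to world coordinates); the wrist camera has in their place "tool_from_camera" (4x4, takes a point from camera to tool coordinates, whose origin is the TCP and whose axes are the flange's). Camera axes: x right, y up, looking along -z (the intrinsics and any distortion apply to the point x, -y, -z); pixel columns grow to the right and rows downward; lengths in mm; the calibration is good to about 2 mm. A picture is of the moment at which its call begins: read the wrist's pose just before it. camera_params takes no time and is no camera call.
A pose or a line that the arm cannot do raises env.IKError and nothing moves.
- workorder.sign_off(): hands the job in, once; it reports no verdict.
The state is a dict: "time_s": time; "qpos": joint angles; "dq": joint speeds; "tau": joint torques, N m; "tool_pos": TCP position; "orientation": TCP orientation; "force": force on the tool from outside, world axes, zero at the start; "wrist_torque": the same for the moment, N m; "width": finger opening in mm.
Only numpy, scipy, OpenCV 4.12 (cv2) and the standard library are available. Lean on these libraries where they do the work, as an engineer would, in place of code of your own. Each camera call takes 0.05 s, during which the arm holds its last target. There are 200 camera calls.

## Task

Get the two-part metal box mould ready for filling: swing its open near half gently shut until it stops and the hinge knuckles line up, then take the loose hinge pin from the wooden block and push it down through the knuckles until its collar sits fully home on the top knuckle. Feel for the bore if need be, since the box can stand anywhere along its tray; do not force anything (push with less than about 25 N), leave the other things where they stand, and let go at the end.

Things in the scene. Friction and masses are not known exactly. Their poses are not given: they have to be found in the camera images.
- tray: steel tray, 104 x 264 x 5 mm, fixed to the worktop, under a bright steel box mould; origin in the centre of its underside; z up, y along it, x toward the fixed far half. The box, 74 x 152 mm outside, walls 3 mm thick, 8 to 64 mm above the worktop, is clamped in the tray's rails anywhere within 18 mm along y of the middle: where is NOT measured, so feel or look
- bore_middle (a point): fixed to the tray: the mouth of the pin's bore, at the top face of the top knuckle, 64 mm above the worktop, as if the box stood in the middle of the tray. The true bore has this x (across) but lies up to 18 mm away along y, either way. Axes as of the tray; tray centre at y = +88 mm; the hinge knuckles stick out of the box's end wall toward -y
- near_half (a joint): angle of the box's swinging near half (-x side) about its permanent hinge, a vertical axis 176 mm toward +y from the true bore; positive = open toward -x, starts at 0.25 to 0.55. 0 = knuckles in line; the stop is at -0.008, 1.4 mm past the line: the pin's taper draws it back. Shut, the long wall's outer face is at x = -37 mm of the tray. It is stiff (0.15 N m) and stays where left
- catch (a joint): travel in m of the sprung ball in the lowest knuckle, 24 mm above the worktop: 0 with an empty bore, about 0.001 to 0.002 once the pin is through. The knuckles, 18 mm wide, have one vertical bore, 10 mm (9 in the lowest): the far half's at 47 to 64 and 8 to 30 mm above the worktop, the near half's at 31 to 46 mm. The ball resists the pin's last 12 mm a little (about 1 to 6 N), then takes its groove
- pin: loose steel hinge pin, 95 mm long, about 50 g, upright in the block. Origin at its tip, z toward the handle. Shaft 8 mm round, tapering to 4 mm over the last 8 mm at the tip, with a groove 9.5 to 15 mm above the tip; collar 17 mm wide from 52 to 56 mm above the tip; round handle above
- pin_handle (a point): point on the pin's axis in the middle of its round handle, where to grip it: 80 mm above the tip. The handle is 14 mm thick and runs from 56 to 95 mm above the tip
- pin_tip (a point): centre of the pin's tip (lower end); starts 8 mm above the worktop
- pin_collar (a point): centre of the underside of the pin's collar, 52 mm above the tip; it lies on the mouth of the bore, 64 mm above the worktop, when the pin is home
- pin_block: fixed block of light wood, 56 x 56 x 60 mm, origin in the centre of its underside; the pin stands in its central hole, 10 mm wide, its collar resting on the block's top, so it must be lifted by more than 52 mm to come clear
- white_bowl: bystander: white bowl, 98 mm wide, 61 mm high; origin in its underside
- salt_mill: bystander: salt mill with black top, 42 mm wide, 123 mm high; origin in its underside
- spice_c: bystander: spice jar with red cap, 47 mm wide, 97 mm high; origin in its underside
- small_glass: bystander: small drinking glass, 49 mm wide, 62 mm high; origin in its underside

How it is judged:
By the outcome, as a careful person would: the job done as asked, in the order asked, and still so for the second after the job is handed in, with the robot touching nothing.
It also fails if it takes over 67 s, if anything falls off the work surface, if the arm or the gripper's body presses on something with over 40 N, if the wrist force passes 120 N, or if a joint passes its speed limit or range.

## Working session

There is one attempt and no reset: what is moved stays moved. The work goes in short steps, each a Python script; the robot and the scene stay as the last script left them, time stands still between calls to the robot, and variables do not carry over. Pictures are saved under pics/ and viewed, about 8 in all and at most 12, crops included, and the job is handed in when it is done.

```bash
ls; mkdir -p pics; python3 - <<'E'
from station import env, viewer
import cv2
for n in("scene","top"):
    cv2.imwrite(f"pics/{n}0.png",viewer.camera(n)); p=viewer.camera_params(n); print(n,p)
print(viewer.camera_params("wrist")); s=env.read_state(); print(s)
E
```

```text
pics
scene {'fx': 407.725124741326, 'fy': 407.725124741326, 'cx': 313.71893267531925, 'cy': 203.70343824800915, 'pose': array([[ 9.07552503e-01,  3.27804667e-01, -2.62473913e-01,
         2.95119763e+02],
       [-4.19903304e-01,  7.00269915e-01, -5.77324226e-01,
        -7.47223527e+02],
       [-5.44699049e-03,  6.34165709e-01,  7.73177977e-01,
         1.06994440e+03],
       [ 0.00000000e+00,  0.00000000e+00,  0.00000000e+00,
         1.00000000e+00]])}
top {'fx': 452.99039119325204, 'fy': 452.99039119325204, 'cx': 322.3099474830682, 'cy': 192.18029541342807, 'pose': array([[ 3.04000100e-02,  9.94614699e-01, -9.90829904e-02,
         5.12885708e+02],
       [-9.99373798e-01,  2.84495925e-02, -2.10388333e-02,
        -3.37796901e+01],
       [-1.81066622e-02,  9.96605252e-02,  9.94856738e-01,
         1.41858928e+03],
       [ 0.00000000e+00,  0.00000000e+00,  0.00000000e+00,
         1.00000000e+00]])}
{'fx': 358.04899543919856, 'fy': 358.04899543919856, 'cx': 322.05923562932486, 'cy': 205.4038164013613, 'tool_from_camera': array([[ 1.64664924e-04,  9.53938035e-01,  3.00003664e-0
[... 259 characters left out ...]
        1.00000000e+00]])}
{'time_s': 0.1, 'qpos': array([-1.18101448e+00,  4.23747805e-01,  1.63061453e+00,  2.41695268e-05,
        1.08858715e+00, -1.89758404e-02]), 'dq': array([ 0.0008885 , -0.00205833, -0.00195313, -0.00112231, -0.001796  ,
        0.00067205]), 'tau': array([ 5.94681842e-04, -5.45612633e+01, -2.74324733e+01,  6.45249733e-02,
        1.87294430e-02, -6.73830527e-06]), 'tool_pos': array([ 248.31113569, -573.12777008,  301.98935224]), 'orientation': array([ 9.79188156e-01,  2.02953428e-01, -1.14541466e-04, -6.68762372e-04]), 'force': array([ 0.38442898, -1.07141059,  0.09871943]), 'wrist_torque': array([ 0.00867745, -0.00865586,  0.05016235]), 'width': 87.89982157227898}
```

View pics/scene0.png

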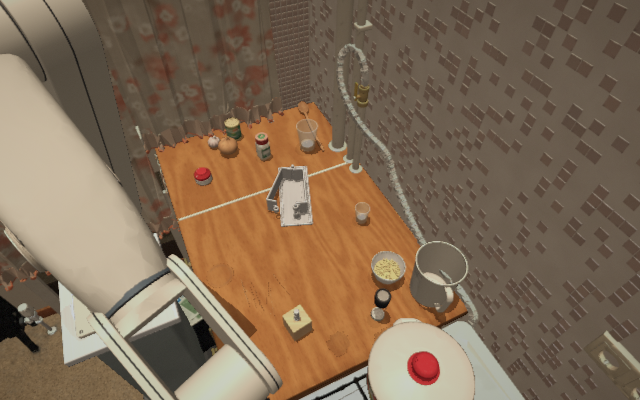

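View pics/top0.png

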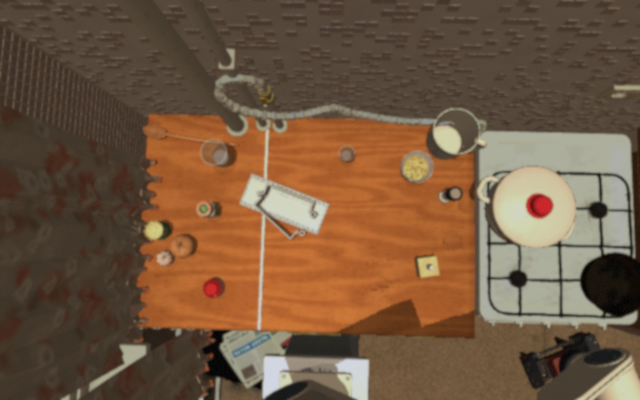

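The scene view shows the tray with the open near half around (292,195), and the block at (297,322). In the top view, the tray centre is about (284,205) and the block and pin about (428,267). I'll enlarge the top view to get the tray and pin positions.

```bash
cat > h.py <<'E'
import numpy as np, cv2
from station import env, set_gripper, viewer, workorder
from scipy.spatial.transform import Rotation as R
def down(yaw):  # tool z down; tool x axis at angle yaw in world
    c,s=np.cos(yaw),np.sin(yaw)
    return R.from_matrix(np.array([[c,s,0],[s,-c,0],[0,0,-1]])).as_quat()
def pose_w(st):
    T=np.eye(4);T[:3,:3]=R.from_quat(st["orientation"]).as_matrix();T[:3,3]=st["tool_pos"];return T
def ray(p,T,u,v,z):
    d=T[:3,:3]@np.array([(u-p["cx"])/p["fx"],-(v-p["cy"])/p["fy"],-1]); o=T[:3,3]
    return o+d*(z-o[2])/d[2]
def proj(p,T,X):
    c=T[:3,:3].T@(np.asarray(X)-T[:3,3]); return np.array([p["cx"]+p["fx"]*c[0]/-c[2],p["cy"]-p["fy"]*c[1]/-c[2]])
def crop(img,u0,u1,v0,v1,k,name):
    cv2.imwrite(name,cv2.resize(img[v0:v1,u0:u1],None,fx=k,fy=k,interpolation=cv2.INTER_CUBIC))
def wristT(st): return pose_w(st)@viewer.camera_params("wrist")["tool_from_camera"]
E
python3 - <<'E'
from h import *
i=cv2.imread("pics/top0.png"); a=cv2.resize(i[165:250,230:340],None,fx=7,fy=7,interpolation=cv2.INTER_CUBIC)
cv2.imwrite("pics/c1.png",a)
p=viewer.camera_params("top")
for u,v,z in((428,267,80),(284,205,5)): print(ray(p,p["pose"],u,v,z))
E
```

```text
[ 436.29979411 -319.58448415   80.        ]
[609.89859682 114.869476     5.        ]
```

View pics/c1.png

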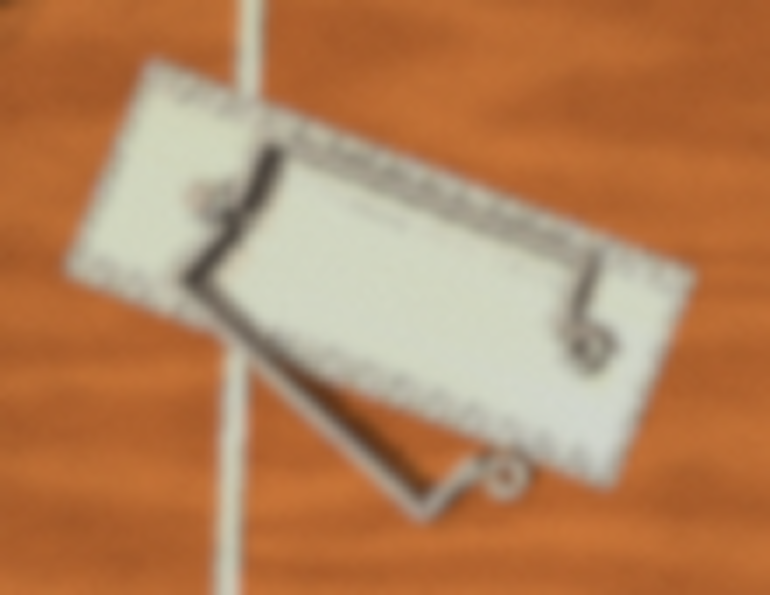

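The tray corners in the crop are at (152,62), (695,270), (610,487) and (68,268). The fixed top knuckle's bore is at (590,345), the open half's knuckle at (505,473), its wall corner at (422,515), and the permanent hinge near (213,205).

```bash
python3 - <<'E'
from h import *
p=viewer.camera_params("top"); f=lambda a,b,z: ray(p,p["pose"],230+(a-3)/7,165+(b-3)/7,z)
C=np.array([f(a,b,5) for a,b in((152,62),(695,270),(610,487),(68,268))]); c=C.mean(0)
yv=(C[0]+C[3]-C[1]-C[2])[:2]; yv/=np.linalg.norm(yv); xv=(C[0]+C[1]-C[2]-C[3])[:2]; xv/=np.linalg.norm(xv)
print("center",c,"yaw y-axis",np.arctan2(-yv[0],yv[1]),np.arctan2(xv[1],xv[0]))
th=(np.arctan2(-yv[0],yv[1])+np.arctan2(xv[1],xv[0]))/2
Rm=np.array([[np.cos(th),np.sin(th)],[-np.sin(th),np.cos(th)]])
print("sizes",np.linalg.norm(C[0]-C[1]),np.linalg.norm(C[1]-C[2]))
for n,a,b,z in(("bore",590,345,64),("nearkn",505,473,46),("nearcorner",422,515,64),("hinge",213,205,64),("fixedcorner",592,255,64),("cornerhinge",195,277,64)):
    X=f(a,b,z); print(n,X.round(1),"tray",(Rm@(X-c)[:2]).round(1))
# take a wrist view above block
q=down(-0.5)
print(env.ik([436-60,-320,330],down(0)), env.ik([436,-320,330],down(0)))
E
```

```text
center [615.31249274 115.50848278   5.        ] yaw y-axis -0.3448019196548145 -0.3424661237024322
sizes 262.45441896528945 103.72639694901142
bore [581.9  18.2  64. ] tray [   1.3 -102.9]
nearkn [526.5  53.8  46. ] tray [-62.8 -88. ]
nearcorner [507.5  87.3  64. ] tray [-92.1 -62.8]
hinge [637.4 182.4  64. ] tray [-1.8 70.4]
fixedcorner [620.5  18.6  64. ] tray [ 37.6 -89.5]
cornerhinge [606.1 188.7  64. ] tray [-33.3  65.8]
[-7.29215594e-01  1.94655051e-01  1.88839235e+00 -4.44089210e-16
  1.05854526e+00  8.41580733e-01] [-6.55151483e-01  2.67371461e-01  1.79153804e+00 -4.44089210e-16
  1.08268316e+00  9.15644843e-01]
```

```bash
cat >> h.py <<'E'
TC=np.array([615.3,115.5]); TH=-0.3436; OFF=-15.0
def w(tx,ty): return TC+np.array([[np.cos(TH),-np.sin(TH)],[np.sin(TH),np.cos(TH)]])@[tx,ty]
def push_pose(phi,z,depth=-47,arm=-148):
    c,s=np.cos(phi),np.sin(phi)
    r=w(depth*c+arm*s, -depth*s+arm*c+88+OFF)
    return [*r,z], down(TH-phi)
E
python3 - <<'E'
from h import *
P=lambda *a:print(*[np.round(x,2) for x in a])
st=env.read_state()
set_gripper(0)
p,q=push_pose(.52,220); env.reach(p,q)
p,q=push_pose(.52,110); env.move_l(p,rate=120)
env.hold(.2); P(env.read_state()["force"],env.read_state()["time_s"])
p,q=push_pose(.2,110); r=env.move_l(p,q,rate=60,f_stop=8); s=env.read_state(); P(r,s["force"],s["tool_pos"],p,s["time_s"])
if not r:
    p,q=push_pose(-.04,110); r=env.move_l(p,q,rate=30,f_stop=8); s=env.read_state(); P(r,s["force"],s["tool_pos"],p,s["time_s"])
    P("shut ref",push_pose(-.008,110)[0])
cv2.imwrite("pics/top1.png",viewer.camera("top")); cv2.imwrite("pics/w1.png",viewer.camera("wrist"))
E
```

```text
Traceback (most recent call last):
station.IKError: the arm cannot take that pose within its joint ranges
```

```bash
sed -i 's/down(TH-phi)/down(TH-phi+np.pi)/' h.py
python3 - <<'E'
from h import *
P=lambda *a:print(*[np.round(x,2) for x in a])
p,q=push_pose(.52,220); env.reach(p,q)
p,q=push_pose(.52,110); env.move_l(p,rate=120)
env.hold(.2); P(env.read_state()["force"],env.read_state()["time_s"])
p,q=push_pose(.2,110); r=env.move_l(p,q,rate=60,f_stop=8); s=env.read_state(); P(r,s["force"],s["tool_pos"],p,s["time_s"])
if not r:
    p,q=push_pose(-.04,110); r=env.move_l(p,q,rate=30,f_stop=8); s=env.read_state(); P(r,s["force"],s["tool_pos"],p,s["time_s"])
    P("shut ref",push_pose(-.008,110)[0])
cv2.imwrite("pics/top1.png",viewer.camera("top")); cv2.imwrite("pics/w1.png",viewer.camera("wrist"))
E
```

```text
[-1.11 -0.46  0.47] 5.34Traceback (most recent call last):
  File "<stdin>", line 6, in <module>
  File "<stdin>", line 2, in <lambda>
    return _wrapfunc(a, 'round', decimals=decimals, out=out)
    return _wrapit(obj, method, *args, **kwds)
    result = getattr(arr, method)(*args, **kwds)
numpy._core._exceptions._UFuncOutputCastingError: Cannot cast ufunc 'multiply' output from dtype('float64') to dtype('bool') with casting rule 'same_kind'
```

```bash
python3 - <<'E'
from h import *
P=lambda *a:print(*[np.round(np.array(x,float),2) for x in a])
s=env.read_state(); p,q=push_pose(.2,110); P(s["tool_pos"],p,s["force"])
if np.linalg.norm(s["tool_pos"]-p)<4:
    p,q=push_pose(-.04,110); r=env.move_l(p,q,rate=30,f_stop=8); s=env.read_state(); P(r,s["force"],s["tool_pos"],p,s["time_s"])
    P(push_pose(-.008,110)[0])
cv2.imwrite("pics/top1.png",viewer.camera("top")); cv2.imwrite("pics/w1.png",viewer.camera("wrist"))
E
```

```text
[523.03  81.94 110.03] [523.12  81.88 110.  ] [ 0.42  0.59 -0.51]
1.0 [-1.63 -0.5  -0.96] [545.05  61.51 109.45] [550.8   57.05 110.  ] 7.27
[546.77  59.97 110.  ]
```

View pics/w1.png

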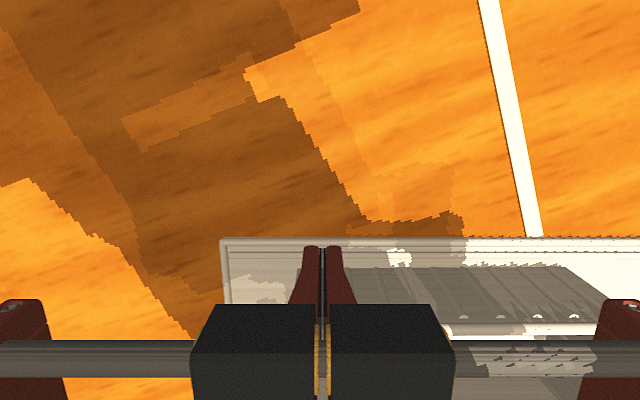

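The wrist picture shows the closed fingertips against the box's long wall, with the tray edge at row 240. It doesn't show the bore. I'll push again gently to confirm the half is on its stop, then back off and look from above.

```bash
python3 - <<'E'
from h import *
P=lambda *a:print(*[np.round(np.array(x,float),2) for x in a])
env.hold(.2); s=env.read_state(); P(s["force"],s["tool_pos"])
p,q=push_pose(-.05,110); r=env.move_l(p,q,rate=15,f_stop=10); s=env.read_state(); P(r,s["force"],s["tool_pos"],s["time_s"])
p,q=push_pose(.0,110,depth=-57); env.move_l(p,q,rate=60); 
p[2]=200; env.move_l(p,rate=150)
b=w(0,-103); a=w(-30,-103)
env.reach([*a,250],q); env.hold(.2)
s=env.read_state(); np.savez("w2.npz",pos=s["tool_pos"],q=s["orientation"]); im=viewer.camera("wrist"); cv2.imwrite("pics/w2.png",im)
pr=viewer.camera_params("wrist"); P(proj(pr,wristT(s),[*b,64]),s["time_s"])
E
```

```text
[ 0.16  0.2  -0.39] [544.78  61.66 109.25]
1.0 [-0.28  0.91  0.06] [544.94  60.77 108.88] 7.89
[321.41 241.43] 9.5
```

View pics/w2.png

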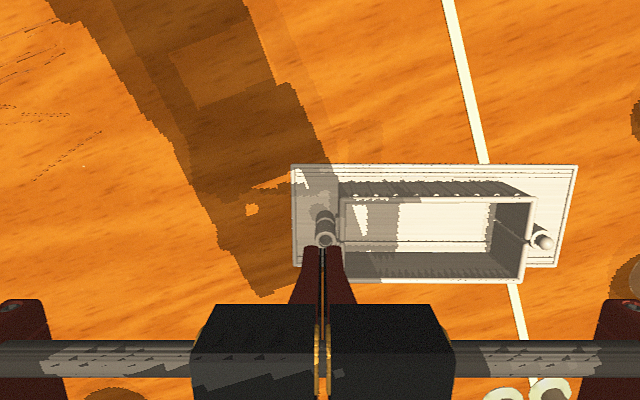

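The box is shut, and the top knuckle is at about (324,240), close to my prediction of (321,241). I'll enlarge it for the bore centre and the tray corners.

```bash
python3 -c "
from h import *
crop(cv2.imread('pics/w2.png'),285,365,200,260,10,'pics/c2.png')"
```

```text
(no output)
```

View pics/c2.png

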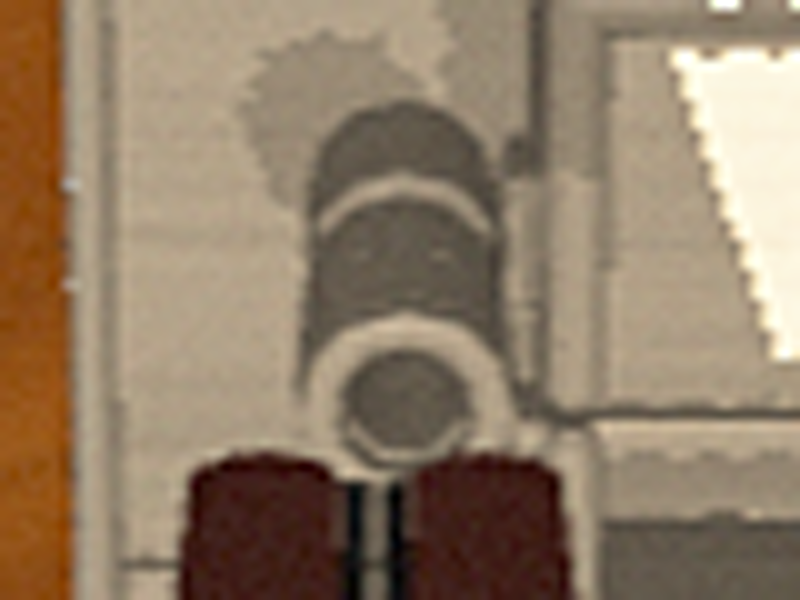

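The bore centre is at crop (406,405), which is image (325.2,240.0). Next I'll look at the pin from close by, using the same tool yaw.

```bash
python3 - <<'E'
from h import *
P=lambda *a:print(*[np.round(np.array(x,float),2) for x in a])
d=np.load("w2.npz"); pr=viewer.camera_params("wrist")
b=ray(pr,wristT({"tool_pos":d["pos"],"orientation":d["q"]}),325.2,240.0,64); P(b)
Rm=np.array([[np.cos(TH),np.sin(TH)],[-np.sin(TH),np.cos(TH)]]); P(Rm@(b[:2]-TC))
q=down(TH+np.pi); set_gripper(60)
u=w(-30,0)-TC
env.reach([436+u[0],-319.6+u[1],270],q); env.hold(.2)
s=env.read_state(); np.savez("w3.npz",pos=s["tool_pos"],q=s["orientation"]); im=viewer.camera("wrist"); cv2.imwrite("pics/w3.png",im)
c=proj(pr,wristT(s),[436,-319.6,103]); P(c,s["time_s"])
u0=int(c[0])-50;v0=int(c[1])-40; print(u0,v0); crop(im,u0,u0+100,v0,v0+75,8,"pics/c3.png")
E
```

```text
[580.45  21.83  64.  ]
[ -1.26 -99.94]
[319.86 247.85] 12.15
269 207
```

View pics/c3.png

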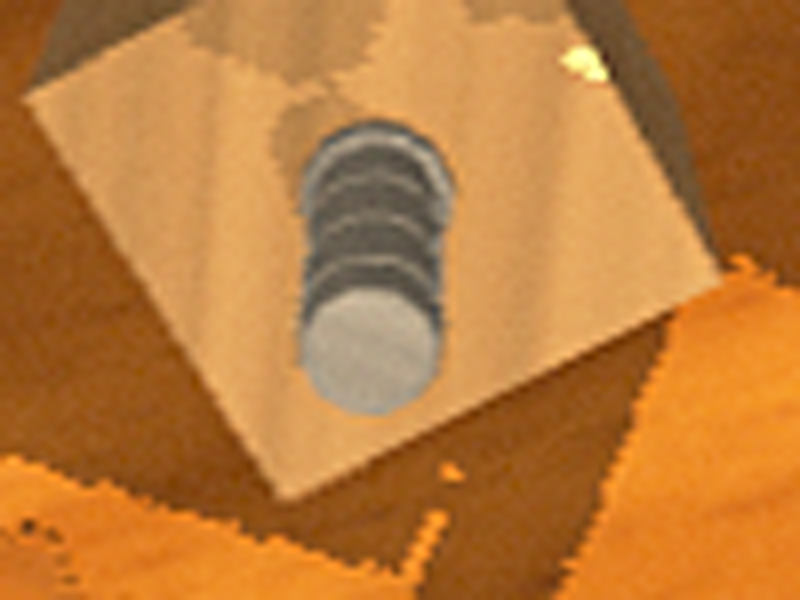

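The pin's top face is centred at crop (370,350), which is image (314.8,250.3).

```bash
python3 - <<'E'
from h import *
P=lambda *a:print(*[np.round(np.array(x,float),2) for x in a])
d=np.load("w3.npz"); pr=viewer.camera_params("wrist")
b=ray(pr,wristT({"tool_pos":d["pos"],"orientation":d["q"]}),314.8,250.3,103)[:2]; P(b)
g=(b+[436.3,-319.6])/2*0+b*0.7+np.array([436.3,-319.6])*0.3
env.move_l([*g,240],rate=150); env.move_l([*g,149],rate=90,f_stop=8)
s=env.read_state(); P(s["tool_pos"],s["force"])
set_gripper(0); s=env.read_state(); P(s["width"],s["force"],s["tool_pos"])
env.move_l([*s["tool_pos"][:2],235],rate=100); s=env.read_state(); P(s["width"],s["force"],s["time_s"])
t=np.array([580.8,20.6]); q=down(TH+np.pi)
env.reach([*t,225],q); env.hold(.2); s=env.read_state(); np.savez("w4.npz",pos=s["tool_pos"],q=s["orientation"]); im=viewer.camera("wrist"); cv2.imwrite("pics/w4.png",im)
P(s["tool_pos"],s["force"],s["time_s"])
T=wristT(s); P(proj(pr,T,[*t,225-141]),proj(pr,T,[*t,64]))
crop(im,270,370,200,275,8,"pics/c4.png")
E
```

```text
[ 436.62 -323.92]
[ 436.81 -322.86  149.51] [-0.08  0.3  -0.22]
13.51 [-2.92 -4.67 -0.8 ] [ 436.43 -323.07  149.01]
13.8 [ 0.08  0.57 -1.16] 15.59
[580.77  19.51 225.07] [-0.71 -0.55 -0.77] 17.18
[322.53 222.35] [322.51 212.81]
```

View pics/c4.png

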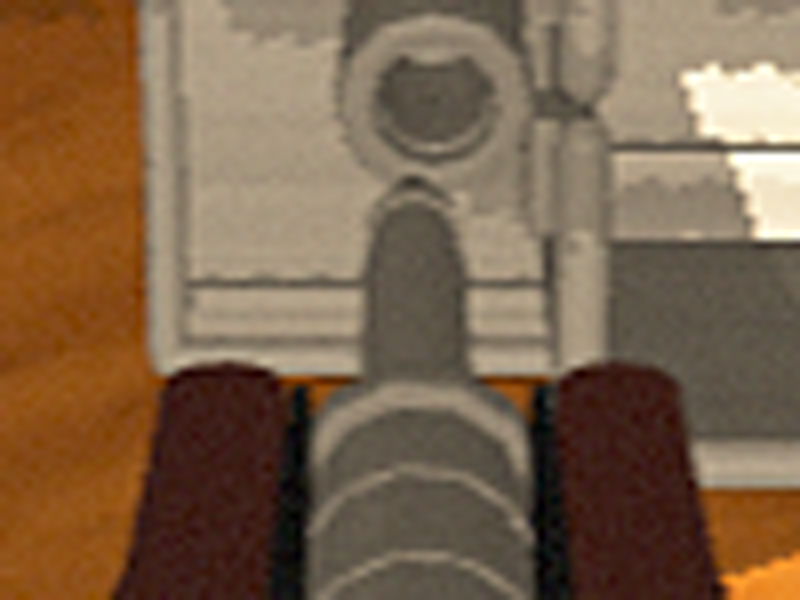

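The pin is in hand. Its tip is at about crop (412,202), which is image (321.1,224.8). The bore mouth is at crop (435,101), which is image (323.9,212.3). I'll use the difference between them as the correction and descend feeling for contact.

```bash
python3 - <<'E'
from h import *
P=lambda *a:print(*[np.round(np.array(x,float),2) for x in a])
d=np.load("w4.npz"); pr=viewer.camera_params("wrist"); T=wristT({"tool_pos":d["pos"],"orientation":d["q"]})
b=ray(pr,T,323.9,212.3,64)[:2]; tip=ray(pr,T,321.1,224.8,84)[:2]
D=b-tip; P(b,tip,D)
t=np.array([580.8,20.6])+D; P(t)
np.save("t.npy",t)
env.move_l([*t,210],rate=40); env.hold(.3); s=env.read_state(); P(s["tool_pos"],s["force"],s["time_s"])
r=env.move_l([*t,192],rate=20,f_stop=5); s=env.read_state(); P(r,s["tool_pos"],s["force"],s["time_s"])
E
```

```text
[580.78  21.67] [582.12  19.11] [-1.34  2.56]
[579.46  23.16]
[579.55  23.18 210.17] [ 0.02 -0.24 -1.05] 18.07
0.0 [579.52  23.06 192.02] [ 1.51 -1.9  -0.92] 19.12
```

The tip is in the bore with a light side force, so I'll ease off that side and go on.

```bash
python3 - <<'E'
from h import *
P=lambda *a:print(*[np.round(np.array(x,float),2) for x in a])
t=np.load("t.npy"); z=192
for z in (192,184,176,170,165,161,157,154):
    f=env.read_state()["force"][:2]; t=t+np.clip(0.25*f,-.7,.7)
    r=env.move_l([*t,z],rate=15,f_stop=10); s=env.read_state(); P(r,s["tool_pos"],s["force"],s["time_s"])
    if r: break
np.save("t.npy",t)
E
```

```text
0.0 [579.75  22.76 192.01] [-0.17 -0.44 -1.3 ] 19.37
0.0 [579.68  22.56 183.85] [ 0.05 -1.56 -0.1 ] 20.05
0.0 [579.75  22.21 175.86] [ 1.41 -0.31 -0.97] 20.73
0.0 [580.02  22.11 169.83] [-0.35 -0.43 -0.76] 21.28
0.0 [579.97  22.   164.84] [ 0.68  0.05 -1.47] 21.77
0.0 [580.06  21.99 160.76] [-0.48  0.06 -0.82] 22.18
0.0 [579.92  22.01 156.65] [-1.02 -0.02 -0.84] 22.6
0.0 [579.8   22.01 153.72] [-0.14 -0.35 -1.72] 22.95
```

```bash
python3 - <<'E'
from h import *
P=lambda *a:print(*[np.round(np.array(x,float),2) for x in a])
t=np.load("t.npy")
r=env.move_l([*t,147],rate=12,f_stop=14); s=env.read_state(); P(r,s["tool_pos"],s["force"],s["width"],s["time_s"])
env.hold(.2); s=env.read_state(); P(s["tool_pos"],s["force"])
im=viewer.camera("wrist"); crop(im,260,380,200,290,6,"pics/c5.png")
E
```

```text
1.0 [579.99  21.97 152.83] [-0.82  0.13  5.35] 13.48 23.27
[580.    21.93 152.82] [-1.24  0.49  5.32]
```

View pics/c5.png

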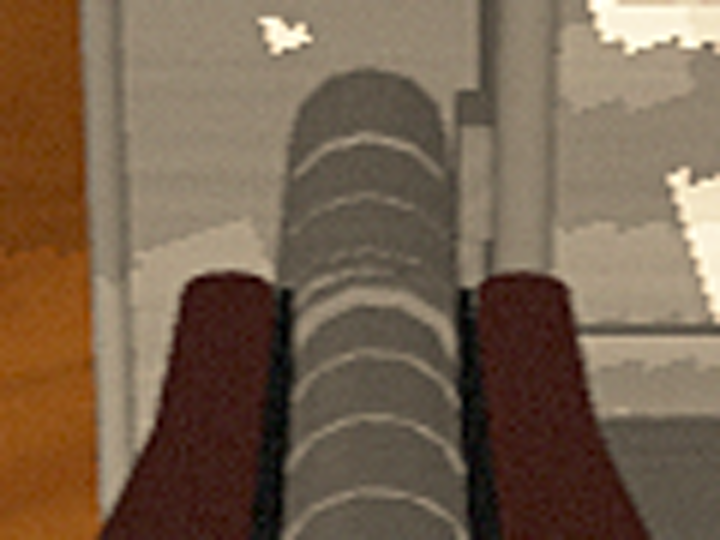

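The hard stop came at TCP z 152.8, against an expected 153. The picture shows the collar (crop row ~295) on the top knuckle. One more gentle press, then I'll let go, retreat and look.

```bash
python3 - <<'E'
from h import *
P=lambda *a:print(*[np.round(np.array(x,float),2) for x in a])
s=env.read_state();p=s["tool_pos"]; t=np.load("t.npy")
r=env.move_l([*t,147],rate=10,f_stop=10); s=env.read_state(); P(r,s["tool_pos"],s["force"])
env.move_l([*t,152.8],rate=10)
set_gripper(40); s=env.read_state(); P(s["width"],s["force"])
env.move_l([*t,215],rate=100); 
u=w(-30,0)-TC; env.move_l([*(t+u),250],rate=100); env.hold(.3)
s=env.read_state(); P(s["time_s"]); im=viewer.camera("wrist"); cv2.imwrite("pics/w6.png",im); crop(im,280,400,180,270,6,"pics/c6.png")
pr=viewer.camera_params("wrist"); T=wristT(s); c=np.array([580.3,21.8])
for z in (64,68,103,107,111): P(z,proj(pr,T,[*c,z]))
E
```

```text
1.0 [580.03  21.94 152.82] [-0.73 -0.64  5.57]
39.8 [0.64 0.78 0.16]
26.29
64.0 [321.49 239.82]
68.0 [321.47 241.76]
103.0 [321.31 261.2 ]
107.0 [321.29 263.75]
111.0 [321.27 266.39]
```

View pics/c6.png

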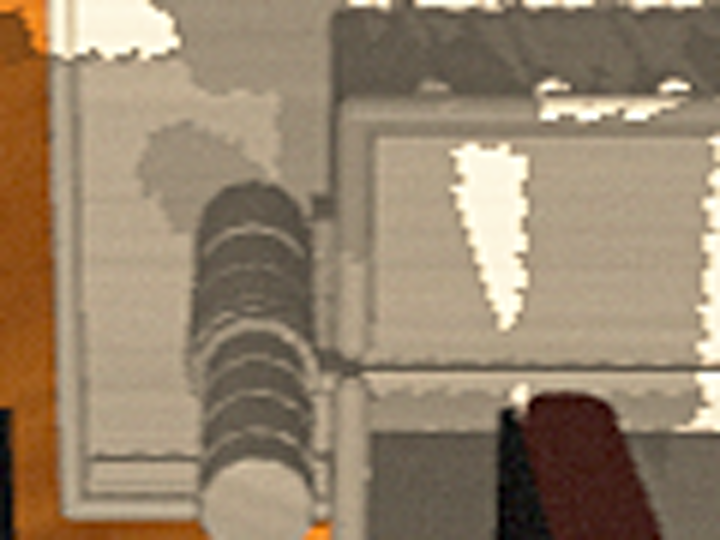

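The pin is released and upright. Its top is at crop (258,508), about z 107–108, which fits the collar being home. The last stop force settled at only about 5 N, so I'll press the pin's top gently with closed fingers. Fully home, it should stop at TCP z 187.

```bash
python3 - <<'E'
from h import *
P=lambda *a:print(*[np.round(np.array(x,float),2) for x in a])
t=np.load("t.npy"); print(env.tips_ahead)
env.move_l([*t,225],rate=100); set_gripper(0)
env.move_l([*t,194],rate=60); env.hold(.2)
for f in (5,14):
    r=env.move_l([*t,180],rate=10,f_stop=f); s=env.read_state(); P(r,s["tool_pos"],s["force"],s["time_s"])
env.move_l([*t,230],rate=80)
u=w(-30,0)-TC; env.move_l([*(t+u),250],rate=100); env.hold(.3)
P(env.read_state()["time_s"]); im=viewer.camera("wrist"); cv2.imwrite("pics/w7.png",im); crop(im,280,400,180,270,6,"pics/c7.png")
i=viewer.camera("scene"); cv2.imwrite("pics/s7.png",i)
E
```

```text
80.0
1.0 [579.95  22.06 187.27] [-1.31  0.04  4.39] 29.28
1.0 [580.07  22.1  187.26] [-2.25 -0.33  6.62] 29.59
31.09
```

View pics/s7.png

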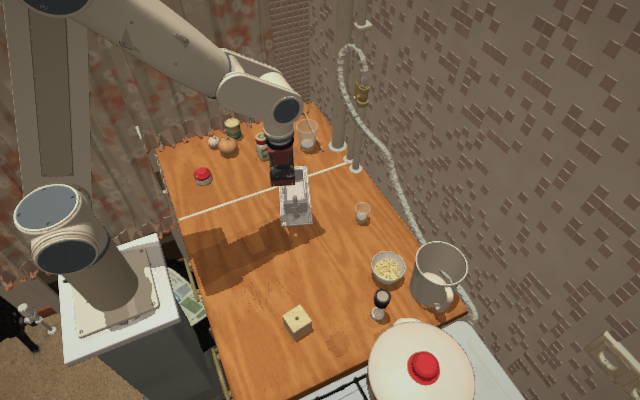

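The pin's top stopped the fingers at z 107.3, against an ideal 107.0. It did not move between the 5 N and 14 N presses. The scene view shows the mould closed with the pin in it, the block empty and the bystanders where they were, so I'm handing in.

```bash
python3 - <<'E'
from h import *
s=env.read_state(); print(s["force"],s["time_s"]); print(workorder.sign_off())
E
```

```text
[-0.0880679   0.37936507 -0.76954747] 31.1917
the job is handed in; nothing more can be done
None
```

The mould is ready for filling: the near half is shut, the hinge pin is fully home in the knuckles, and the gripper has let go. I handed in at about 31 s of the 67 s allowed.

- **Closing:** I pushed the near half shut with closed fingers. It stopped at the first contact (8 N limit), and a second push (10 N limit) moved it less than 1 mm.
- **Pin:** I lifted it from the block, lined its tip up with the bore in the wrist camera and lowered it, easing off side forces of about 2 N.
- **Seating:** The gripper stopped at 152.8 mm, against 153 mm expected for home. After letting go, I pressed the pin's top with limits of 5 N and then 14 N. It read 107.3 mm against an ideal 107.0 mm and did not move.
- **Surroundings:** The last scene picture shows the bystanders where they were and the robot clear of everything.

- **Where checks disagreed:** The top and wrist cameras differed by about 3 mm on where the bore lies along the tray. I corrected for that from the close-up of the pin tip over the bore.
- **Not clearly felt:** I could not make out the catch ball's resistance, as readings after each step stayed within about 1–2 N. That the pin is home rests on the height and press checks. The force shown after each stop was about 5–7 N, below the stop limits.

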